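# Bin the bare maize cob and ease the sprung caddy lid shut

### The job

The cachapa batter is done: put the bare maize cob from the chopping board into the food-waste caddy. Open the caddy's lid until it stays up by itself, put the cob inside, then bring the lid fully shut, holding it back against its spring all the way down so that it closes gently and never snaps. Leave the budare, the trivet, the grater and the jars on the turntable where they are.

Things in the scene. Friction and masses are not known exactly. Their poses are not given: they have to be found in the camera images.
- caddy: Sage green food-waste caddy, open box 156 mm deep (x), 206 mm wide (y), rim 140 mm high, walls 4 mm, inner floor 12 mm above the counter. A spring strut is on its right side (-y). On suction feet: it does not move. Origin: centre of its underside; +x points from its front (handle side) to its back (hinge side). Open, the lid stands along the back, leaning back 10 degrees.
- lid (a joint): Angle of the caddy's steel lid, rad: 0 = shut, level; 1.75 = open at its stop, 10 degrees past upright. Over-centre spring, no catch: below about 1.3 spring and weight pull it shut, harder the nearer to shut (about 4 N at the handle when shut), and let go there it slams at once; above about 1.3 the spring drives it to the stop and keeps it there (about 2 N at the handle moves it off).
- lid_handle (a point): Middle of the lid's black handle: round bar 12 mm thick, 110 mm long, along the caddy's y, on a steel leg at each end, 42 mm from the lid's front edge (36 mm clear finger gap) and level with the lid. It moves on a circle of 200 mm about the hinge line: shut, 126 mm before the caddy's origin and 148 mm above the counter; open, at the top, 345 mm up. Its x points from bar to hinge line.
- lid_hinge (a point): Fixed point in the middle of the lid's hinge line: 74 mm behind the caddy's origin (caddy +x), 148 mm above the counter. The hinge line runs along the caddy's y; a positive lid angle turns about +y (front edge up and back).
- board: Brown wooden chopping board 170 mm (its x) x 250 mm (its y) x 16 mm thick, lying flat; it does not move. Origin: centre of its underside.
- cob_center (a point): Centre of the bare maize cob: light brown, pitted, 150 mm long plus a 10 mm stub, about 33 mm thick, 70 g (may differ somewhat), lying on the chopping board with its centre 16 mm above the board's top. Its x is the long axis (the stub at -x). It has flats and does not roll by itself.
- budare: Bystander: black nonstick budare (round flat griddle), 220 mm across, 14 mm high, two ear handles. Origin: centre of the underside.
- trivet: Bystander: red silicone trivet, 110 x 110 x 8 mm, lying flat. Origin: centre of the underside.
- grater: Bystander: black plastic paddle grater with a steel face, 250 mm long (its x, the face at +x), 95 mm wide, 14 mm high, lying flat. Origin: near the middle of its underside.
- turntable (a joint): Angle of the turntable tray about its upright axis (rad). Bystander: a round wooden tray 274 mm across with two lidded ceramic jars, white and blue, 106 mm thick, tops 155 mm above the counter; it turns freely if pushed.
- jar_white_top (a point): Top of the white jar's knob.
- jar_blue_top (a point): Top of the blue jar's knob.
There are look-alikes about, which are no part of the job. Leave any black look-alike of the part that bears cob_center alone.

How it is judged (in metres and radians):
On the way, in this order (a step that is already met when the one before it is completed fails the run):
1. the lid stands open (above 1.5 rad) (value of joint lid above 1.5 rad), for 0.2 s.
2. the cob lies in the caddy, let go, with the lid still open (value of joint lid above 1.5 rad and z of cob_center in the frame of caddy below 0.1 m and x of cob_center in the frame of caddy between -0.074 and 0.074 m and y of cob_center in the frame of caddy between -0.099 and 0.099 m and contact force between the fingers and cob below 0.05 N and linear speed of cob below 0.05 m/s), for 0.2 s.
At the end, for the whole second after the job is handed in: The lid is shut (within 0.03 rad) and the cob lies at rest inside the caddy (its centre within the walls and less than 100 mm above the counter) (value of joint lid below 0.03 rad and z of cob_center in the frame of caddy between 0 and 0.1 m and x of cob_center in the frame of caddy between -0.074 and 0.074 m and y of cob_center in the frame of caddy between -0.099 and 0.099 m and linear speed of cob below 0.03 m/s); the robot touches nothing.
It fails at once if the lid snaps towards shut: faster than 3 rad/s (about 0.6 m/s at the handle) (velocity of joint lid below -3 rad/s).
It fails at once if the budare is pushed more than 30 mm (distance of budare from where it was at the start of the episode above 0.03 m).
It fails at once if the trivet is pushed more than 30 mm (distance of trivet from where it was at the start of the episode above 0.03 m).
It fails at once if the grater is pushed more than 30 mm (distance of grater from where it was at the start of the episode above 0.03 m).
It fails at once if the jars on the turntable are pushed more than 30 mm (distance of any of jar_white_top, jar_blue_top from where it was at the start of the episode above 0.03 m).
It also fails if it takes over 72 s, if anything falls off the work surface, if the arm or the gripper's body presses on something with over 40 N, if the wrist force passes 120 N, or if a joint passes its speed limit or range.

### The arm

A 6-joint arm with a two-finger parallel gripper is mounted at the origin on the work surface. World frame = base frame: x ahead of the robot, y to its left, z up, the work surface at z = 0. Lengths are in m, angles in degrees, forces in N, time in s.
With the tool pointing down it reaches from about 0.35 to 0.875 m from the base axis. Payload 4.2 kg.
Tool frame: the origin (TCP) lies on the front face of the gripper's body, between the roots of the fingers; the fingertips stand 70 mm ahead of it and the grasp point (between the pads) lies 51 mm ahead of it; x points along the fingers, y is the direction in which the jaws open and shut, and the axes are right-handed (so a half turn about x gives the same grasp; the last joint's range is limited). The gripper opens to 87 mm and grips with 3 to 60 N. Pads are 19 mm wide; open, the fingers measure 117 mm over their backs; the gripper's body (75 mm by 190 mm) begins 51 mm behind the grasp point.
Start: joints at [-57.319, 22.042, 0.453, 0, -68.411, -14.817], TCP at [0.192, -0.595, 0.292] pointing down, gripper open.
Joint ranges: [-179.83, 179.83], [-69.29, 118.12], [-61.27, 80.66], [-181.25, 117.63], [-171.15, -9.14], [-177.46, 177.46]. Speed limits (degrees/s): [159.86, 159.86, 180, 180, 180, 180].

### API

Orientations are given as a 3x3 rotation matrix whose columns are the frame's x, y, z axes.
In Python, from station import r, viewer, spotter gives the robot as it stands.
- The arm moves only by the tool move_arm, never from a script. Its argument "series" is a list that holds one entry, the list of rows, each a list of 7 numbers: the turn, a rotation vector about the world's x, y, z scaled (see below), then the shift along the world's x, y, z scaled (see below), then the opening, from 0 (shut) to 1 (fully open). A call has 1 to 20 rows; each row shifts and turns the pose as measured when the row begins; what a row does not reach is not made up. The controller multiplies each number of a shift by 60 mm and each number of a turn by 8 degrees. A row lasts 1/8 s, in which the tool goes at most 62.5 mm and 10.7 degrees, less where a joint would pass 70% of its speed; a pose out of reach is approached as far as the arm can. A call with a number of a shift or a turn outside -1 to 1 is refused whole. A call with a gripper value outside its range is refused whole. The fingers move at their own pace and stop on an object; the grip force is fixed at half the most. Time passes only in rows, so rows that do not move let the fingers close. It gives the time, the measured TCP pose, the force and the opening at its end, in the units of the state.
- r.sense(): the state, without advancing time (a new reading comes with each control period).
- viewer.capture(name): name is "scene" or "side" or "wrist"; returns (picture, depth): 384x512x3 uint8, red, green, blue; 384x512 float32, m along the optical axis (not along the pixel's ray), 0 where there is no reading.
- viewer.camera_params(name): a dict with "mtx" (3x3 intrinsics, pixels), "pose" (4x4, takes a point from camera to world coordinates). Camera axes: x right, y down, z forward; pixel columns grow to the right and rows downward; lengths in m; the calibration is good to about 2 mm. A picture is of the moment at which its call begins: read the wrist's pose just before it. camera_params takes no time and is no camera call; for the wrist camera it gives the pose at the moment of the call.
- r.finish_job(): hands the job in, once; it reports no verdict.
Trained networks look in the newest picture that a camera, given by its name, has taken for a name from the list of things; names that differ only in an ending like _2 or _b are one class to them, and where a whole thing is asked for, a point or a joint stands for the part that bears it (a point fixed in the world has none). Each returns a list of dicts, best first, with "conf" (0 to 1); they miss things now and then, are a little off and sometimes report something else, mostly with a low value. They report only what shows in the picture. A call takes as long as a camera call. They do not tell look-alikes from the thing itself.
- spotter.find_in(camera, name): "centre" ([column, row] in pixels, amid what is visible of it).
- spotter.trace(camera, name): "mask" (384x512 bool, what is visible of it) and "centre" ([column, row] in pixels, amid what is visible of it).
The state is a dict: "time_s": time; "joints": joint angles; "joint_velocities": joint speeds; "effort": joint torques, N m; "tcp_pos": TCP position; "ee_rot": TCP orientation; "wrist_force": force on the tool from outside, world axes, zero at the start; "moment": the same for the moment, N m; "gripper_width": opening from 0.0 (shut) to 1.0 (fully open).
Only numpy, scipy, OpenCV 4.12 (cv2) and the standard library are available. Lean on these libraries where they do the work, as an engineer would, in place of code of your own. Each camera call takes 0.05 s, during which the arm holds its last target.

## Working session

There is one attempt and no reset: what is moved stays moved. The work goes in short steps, Python scripts to look and compute and a tool call to move; the robot and the scene stay as the last step left them, time stands still between calls to the robot, and variables do not carry over. Pictures are saved under pics/ and viewed, and the job is handed in when it is done.

Besides the shell and the picture viewer there is one more tool, called after "Call:" as name([rows], argument=value, ...), one row to a line, values as JSON. move_arm: Moves the arm, as the interface text tells. Its arguments: {"type":"object","properties":{"series":{"type":"array","items":{"type":"array","items":{"type":"array","items":{"type":"number","minimum":-1,"maximum":1}}}}},"required":["series"]}

```bash
ls; mkdir -p pics; python3 - <<'E'
from station import r,viewer,spotter
import cv2,numpy as np
for c in ("scene","side","wrist"):
    im,d=viewer.capture(c); cv2.imwrite(f"pics/{c}0.png",im[:,:,::-1]); np.savez(f"{c}0.npz",im=im,d=d,**viewer.camera_params(c))
s=r.sense(); print(s["time_s"],s["tcp_pos"],s["ee_rot"],s["gripper_width"])
E
```

```text
pics
0.15 [ 0.19162778 -0.59455302  0.2914504 ] [[-5.79295211e-04 -3.06614597e-01  9.51833574e-01]
 [ 1.49343009e-03  9.51832407e-01  3.06615130e-01]
 [-9.99998717e-01  1.59911757e-03 -9.34844909e-05]] 0.9988856507690497
```

View pics/scene0.png

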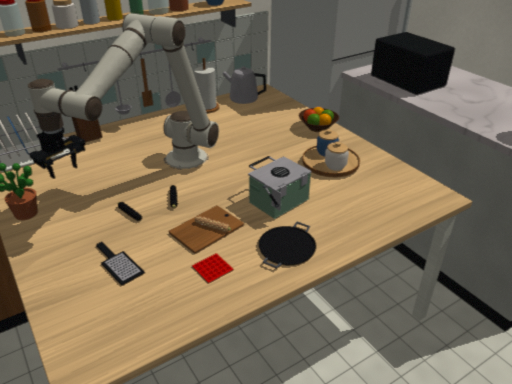

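View pics/side0.png

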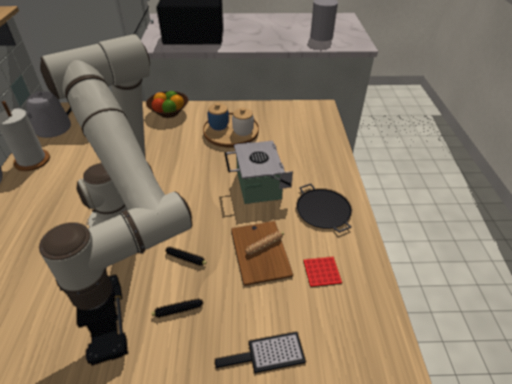

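View pics/wrist0.png

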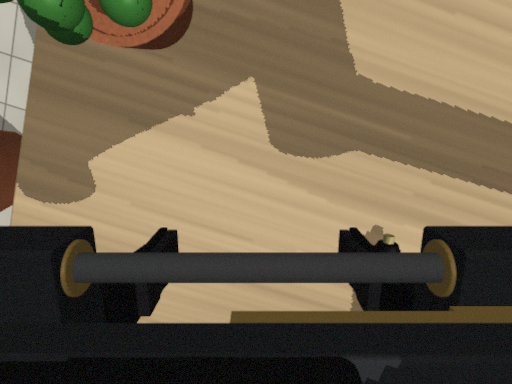

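```bash
cat > h.py <<'E'
import numpy as np,cv2
def load(f):
    z=np.load(f); im,d,K,T=z['im'],z['d'],z['mtx'],z['pose']
    v,u=np.mgrid[:d.shape[0],:d.shape[1]]
    P=np.stack([(u-K[0,2])/K[0,0]*d,(v-K[1,2])/K[1,1]*d,d],-1)@T[:3,:3].T+T[:3,3]
    P[d<=0]=np.nan
    return im,P,K,T
E
python3 - <<'E'
from h import *
from station import spotter
for c in ("scene","side"):
    im,P,K,T=load(c+"0.npz"); print(c,"cam",T[:3,3].round(3))
    for n in ("caddy","lid","lid_handle","cob_center","board","budare","trivet","grater","turntable","jar_white_top","jar_blue_top"):
        for o in spotter.trace(c,n)[:4]:
            m=o['mask']; q=P[m]; q=q[~np.isnan(q[:,0])]
            print(n,round(o['conf'],2),np.round(o['centre']),m.sum(),np.median(q,0).round(3) if len(q) else None, np.percentile(q,2,axis=0).round(3) if len(q) else '',np.percentile(q,98,axis=0).round(3)if len(q) else '')
    y,x=(150,215),(235,325)
    if c=="side": y,x=(130,290),(205,305)
    cv2.imwrite(f"pics/{c}_crop.png",cv2.resize(im[y[0]:y[1],x[0]:x[1],::-1],None,fx=5,fy=5)[:600,:800])
E
```

```text
scene cam [ 1.897 -0.828  1.205]
caddy 0.84 [279. 185.] 2797 [0.607 0.136 0.132] [0.456 0.058 0.014] [0.669 0.274 0.159]
caddy 0.53 [205. 230.] 1527 [ 0.568 -0.206  0.015] [ 0.464 -0.303  0.005] [ 0.65  -0.059  0.022]
lid 0.76 [277. 174.] 1169 [0.554 0.161 0.153] [0.432 0.064 0.146] [0.637 0.271 0.16 ]
cob_center 0.64 [172. 198.] 144 [ 0.312 -0.206  0.027] [ 0.24  -0.234  0.014] [ 0.364 -0.17   0.036]
cob_center 0.51 [210. 225.] 231 [ 0.579 -0.164  0.041] [ 0.518 -0.201  0.025] [ 0.636 -0.123  0.051]
cob_center 0.5 [129. 212.] 203 [ 0.304 -0.4    0.026] [ 0.228 -0.422  0.005] [ 0.367 -0.374  0.035]
cob_center 0.24 [279. 174.] 1147 [0.557 0.161 0.153] [0.437 0.066 0.146] [0.639 0.267 0.16 ]
board 0.75 [207. 229.] 1702 [ 0.567 -0.203  0.015] [ 0.457 -0.304 -0.001] [ 0.652 -0.05   0.024]
budare 0.63 [211. 268.] 634 [ 0.764 -0.267  0.008] [ 0.708 -0.316  0.002] [ 0.814 -0.216  0.013]
budare 0.57 [291. 246.] 2011 [0.81  0.027 0.009] [ 0.708 -0.078 -0.001] [0.909 0.148 0.02 ]
trivet 0.93 [209. 268.] 692 [ 0.763 -0.266  0.007] [ 0.706 -0.318  0.001] [ 0.815 -0.211  0.013]
grater 0.62 [215. 
[... 1122 characters left out ...]
208  0.026] [ 0.626 -0.126  0.049]
board 0.68 [259. 258.] 2536 [ 0.549 -0.212  0.014] [ 0.461 -0.309  0.005] [ 0.643 -0.063  0.019]
budare 0.57 [257. 158.] 1489 [0.547 0.156 0.152] [0.432 0.061 0.144] [0.631 0.269 0.157]
trivet 0.82 [323. 273.] 901 [ 0.756 -0.274  0.006] [ 0.705 -0.324 -0.002] [ 0.808 -0.216  0.011]
grater 0.66 [267. 355.] 2130 [ 0.566 -0.551  0.011] [ 0.425 -0.589  0.004] [ 0.655 -0.493  0.016]
turntable 0.56 [226. 128.] 1804 [0.423 0.518 0.049] [0.312 0.428 0.017] [0.553 0.615 0.142]
jar_white_top 0.8 [229. 128.] 1860 [0.423 0.52  0.049] [0.311 0.428 0.015] [0.555 0.637 0.142]
jar_blue_top 0.82 [229. 126.] 1965 [0.423 0.521 0.044] [ 0.309  0.426 -0.   ] [0.555 0.725 0.147]
```

View pics/scene_crop.png

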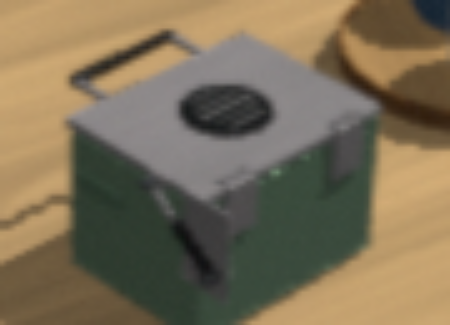

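View pics/side_crop.png

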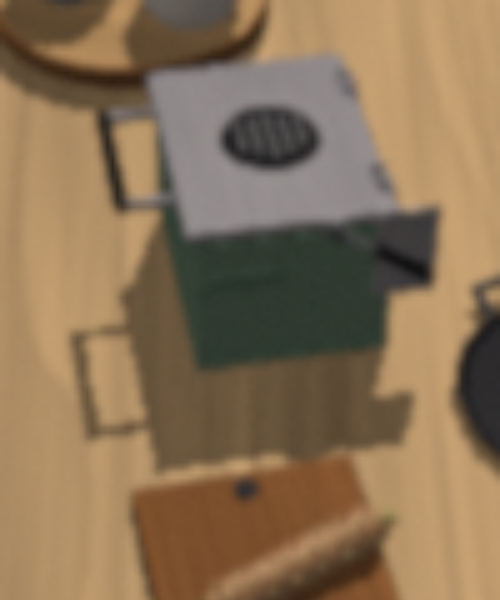

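```bash
python3 - <<'E'
from h import *
for c in ("scene","side"):
    im,P,K,T=load(c+"0.npz")
    x,y,z=P[...,0],P[...,1],P[...,2]
    m=(z>.146)&(z<.156)&(x>.4)&(x<.72)&(y>.02)&(y<.3)
    q=P[m][:,:2]; print(c,m.sum(),cv2.minAreaRect((q*1000).astype(np.float32)))
    # ascii top map
    g=np.zeros((26,26),int)
    for a,b in q: g[int((.72-a)/.0125)%26,int((.3-b)/.0125)%26]+=1
    for i,row in enumerate(g): print("%.3f"%(.72-i*.0125),' '.join('%2d'%v if v else ' .' for v in row))
    # cob
    m=(z>.03)&(z<.07)&(x>.45)&(x<.7)&(y>-.3)&(y<-.06)
    q=P[m]; print('cob',m.sum(),q.mean(0),cv2.minAreaRect((q[:,:2]*1000).astype(np.float32)),np.percentile(q[:,2],[5,50,95,99]))
    m=(z>.01)&(z<.021)&(x>.4)&(x<.7)&(y>-.36)&(y<-.02)
    q=P[m]; print('board',m.sum(),cv2.minAreaRect((q[:,:2]*1000).astype(np.float32)))
E
```

```text
scene 1015 ((540.147216796875, 160.41375732421875), (230.9490203857422, 241.27813720703125), 17.018449783325195)
0.720  .  .  .  .  .  .  .  .  .  .  .  .  .  .  .  .  .  .  .  .  .  .  .  .  .  .
0.708  .  .  .  .  .  .  .  .  .  .  .  .  .  .  .  .  .  .  .  .  .  .  .  .  .  .
0.695  .  .  .  .  .  .  .  .  .  .  .  .  .  .  .  .  .  2  .  .  .  .  .  .  .  .
0.682  .  .  .  .  .  .  .  .  .  .  .  .  .  .  .  .  .  5  .  .  .  .  .  .  .  .
0.670  .  .  .  .  .  .  .  .  .  .  .  .  .  .  .  .  .  7  .  .  .  .  .  .  .  .
0.657  .  .  .  .  .  .  .  .  .  .  .  .  .  5  6  5  5  4  1  .  .  .  .  .  .  .
0.645  .  .  .  .  1  1  .  4  2  4  3  4  7  6  4  4  4  4  3  .  .  .  .  .  .  .
0.632  .  1  4  4  6  9  4  7  6  4  5  7  5  5  4  7  7  6  1  .  .  .  .  .  .  .
0.620  .  2  5  4  1  3  5  3  5  5  5  6  1  4  4  3  4  7  3  3  .  .  .  .  .  .
0.607  .  2  3  4  5  5  6  5  3  6  2  3  6  3  7  4  4  5  8  1  .  .  .  .  .  .
0.595  .  2  4  5  3  5  5  3  3  4  6  1  3  7  5  3  3  3  5  .  .  .  .  .  .  .
0.583  .  2  6  4  4  3  3  5  4  .  1  2  3  3  2  4  2  4  4 
[... 3406 characters left out ...]
 .  4  .  .  .  .  .  .  .  .  6  1  .  .  .  .  .  .  .  .
0.445  .  .  .  .  .  .  .  4  2  .  .  1  2  4  4  7  6  1  .  .  .  .  .  .  .  .
0.432  .  .  .  .  .  .  .  3  4  6  6  5  3  4  1  .  .  .  .  .  .  .  .  .  .  .
0.420  .  .  .  .  .  .  .  .  2  .  .  .  .  .  .  .  .  .  .  .  .  .  .  .  .  .
0.407  .  .  .  .  .  .  .  .  .  .  .  .  .  .  .  .  .  .  .  .  .  .  .  .  .  .
cob 326 [ 0.56532999 -0.16902673  0.04133584] ((568.0528564453125, -162.76025390625), (157.3399658203125, 33.58747482299805), 30.88446617126465) [0.03185102 0.04197268 0.04822068 0.04965829]
board 2361 ((576.3903198242188, -176.6152801513672), (221.9576873779297, 252.35321044921875), 10.972225189208984)
```

```bash
cat > fit.py <<'E'
from h import *
from scipy.optimize import minimize
def model(p):
    cx,cy,t=p; c,s=np.cos(t),np.sin(t); return cx,cy,c,s
def R(p,pts):
    cx,cy,c,s=model(p); return np.array([[cx+c*a-s*b,cy+s*a+c*b,z] for a,b,z in pts])
zt=.150
polys=[[(-.084,-.103,zt),(.074,-.103,zt),(.074,.103,zt),(-.084,.103,zt)],
       [(-.132,-.055,zt),(-.120,-.055,zt),(-.120,.055,zt),(-.132,.055,zt)]]
data=[]
for c in ("scene","side"):
    im,P,K,T=load(c+"0.npz"); x,y,z=P[...,0],P[...,1],P[...,2]
    m=(z>.143)&(z<.158)&(x>.4)&(x<.72)&(y>.02)&(y<.3)
    # drop strut bracket region
    data.append((c,m,K,np.linalg.inv(T)))
def cost(p,verbose=False):
    tot=0
    for c,m,K,Ti in data:
        S=4; mm=np.zeros((m.shape[0]*S,m.shape[1]*S),np.uint8)
        for po in polys:
            w=R(p,po); q=w@Ti[:3,:3].T+Ti[:3,3]; q=q@K.T; uv=q[:,:2]/q[:,2:]
            cv2.fillPoly(mm,[np.round((uv+.5)*S).astype(np.int32)],1)
        f=cv2.resize(mm.astype(np.float32),m.shape[::-1],interpolation=cv2.INTER_AREA)
        tot+=np.abs(f-m).sum()
        if verbose:
            o=np.zeros(m.shape+(3,),np.uint8); o[...,2]=m*255; o[...,1]=(f*255)
            cv2.imwrite(f"pics/fit_{c}.png",cv2.resize(o[120:230,200:330],None,fx=4,fy=4,interpolation=0))
    return tot
best=None
for t in (0,.1,.2):
    b=minimize(cost,[.555,.163,t],method='Nelder-Mead',options=dict(initial_simplex=np.array([[.555,.163,t],[.57,.163,t],[.555,.178,t],[.555,.163,t+.1]]),xatol=1e-4,fatol=.5))
    print(b.x,b.fun)
    if best is None or b.fun<best.fun: best=b
p=best.x; cost(p,True); print(np.degrees(p[2]))
print('handle',R(p,[(-.126,0,.148)]),'hinge',R(p,[(.074,0,.148)]))
for c,m,K,Ti in data:
    D=[d for d in data if d[0]==c]; sv=data[:]; data[:]=D
    b=minimize(cost,p,method='Nelder-Mead',options=dict(initial_simplex=np.array([p,p+[.01,0,0],p+[0,.01,0],p+[0,0,.05]])));print(c,b.x,b.fun); data[:]=sv
E
python3 fit.py
python3 - <<'E'
from h import *
for c in ("scene","side"):
    im,P,K,T=load(c+"0.npz"); x,y,z=P[...,0],P[...,1],P[...,2]
    dark=(im.max(-1)<70)&(z>.135)&(x>.40)&(x<.47)&(y>.08)&(y<.24)
    q=P[dark]; print(c,dark.sum(),q.mean(0),cv2.minAreaRect((q[:,:2]*1000).astype(np.float32)))
E
```

```text
[0.55689027 0.16741278 0.14699681] 524.5625
[0.55806764 0.16745284 0.14234442] 521.1875
[0.55734797 0.16798671 0.15202069] 520.625
8.710143741622128
handle [[0.43280112 0.1489058  0.148     ]] hinge [[0.63049454 0.17919296 0.148     ]]
scene [0.55931846 0.17124192 0.15134071] 299.375
side [0.55679916 0.16627303 0.14647677] 212.4375
scene 28 [0.43818309 0.14504675 0.1536227 ] ((436.0040283203125, 145.08395385742188), (16.921541213989258, 106.82013702392578), 13.73476505279541)
side 26 [0.43044574 0.14633022 0.1519706 ] ((431.3037109375, 143.3531494140625), (5.926803112030029, 107.497314453125), 7.96242094039917)
```

```bash
python3 - <<'E'
import cv2,numpy as np
a=cv2.imread("pics/fit_scene.png");b=cv2.imread("pics/fit_side.png")
cv2.imwrite("pics/fit.png",cv2.resize(np.hstack([a,b]),(800,340)))
E
```

```text
(no output)
```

View pics/fit.png

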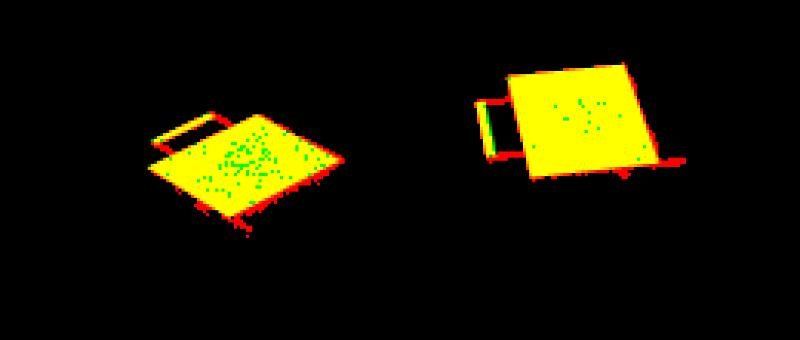

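Call:
move_arm([
  [[0,0,0.63,0.43,0.72,0,0.4],[0,0,0.63,0.43,0.72,0,0.4],[0,0,0.63,0.43,0.72,0,0.4],[0,0,0.63,0.43,0.72,0,0.4],[0,0,0.63,0.43,0.72,0,0.4],[0,0,0.63,0.43,0.72,0,0.4],[0,0,0.63,0.43,0.72,0,0.4],[0,0,0.63,0.43,0.72,0,0.4]],
])

```text
time_s: 2.25
tcp_pos: [0.4016, -0.2414, 0.2926]
ee_rot: [[0.004, -0.859, 0.513], [-0.002, 0.513, 0.859], [-1.0, -0.004, 0.0]]
wrist_force: [0.2, -0.5, 0.2]
gripper_width: 0.402
```

Call:
move_arm([
  [[0,0,0.62,0.06,0.81,0,0.4],[0,0,0.62,0.06,0.81,0,0.4],[0,0,0.62,0.06,0.81,0,0.4],[0,0,0.62,0.06,0.81,0,0.4],[0,0,0.62,0.06,0.81,0,0.4],[0,0,0.62,0.06,0.81,0,0.4],[0,0,0.62,0.06,0.81,0,0.4],[0,0,0.62,0.06,0.81,0,0.4]],
])

```text
time_s: 3.25
tcp_pos: [0.4315, 0.1605, 0.2955]
ee_rot: [[0.012, -0.984, -0.179], [0.005, -0.179, 0.984], [-1.0, -0.013, 0.003]]
wrist_force: [1.3, 0.6, -0.0]
gripper_width: 0.398
```

```bash
cat > look.py <<'E'
import sys
from station import r,viewer,spotter
import cv2,numpy as np
def snap(cs,tag):
    out=[]
    for c in cs:
        pr=viewer.camera_params(c)
        im,d=viewer.capture(c); cv2.imwrite(f"pics/{c}{tag}.png",im[:,:,::-1]); np.savez(f"{c}{tag}.npz",im=im,d=d,**pr)
        out.append(im)
    if len(out)>1: cv2.imwrite(f"pics/all{tag}.png",cv2.resize(np.hstack(out)[:,:,::-1],(800,300)))
    s=r.sense(); print(s["time_s"],s["tcp_pos"].round(4),"yaw",np.degrees(np.arctan2(s["ee_rot"][1][1],s["ee_rot"][0][1])).round(2),"down",np.array(s["ee_rot"])[:,0].round(3),s["wrist_force"].round(1),round(s["gripper_width"],3))
if __name__=="__main__": snap(sys.argv[2:],sys.argv[1])
E
python3 look.py 1 wrist side
```

```text
3.35 [0.4323 0.1625 0.2953] yaw -169.54 down [ 0.013  0.006 -1.   ] [0.2 0.4 0.1] 0.403
```

View pics/all1.png

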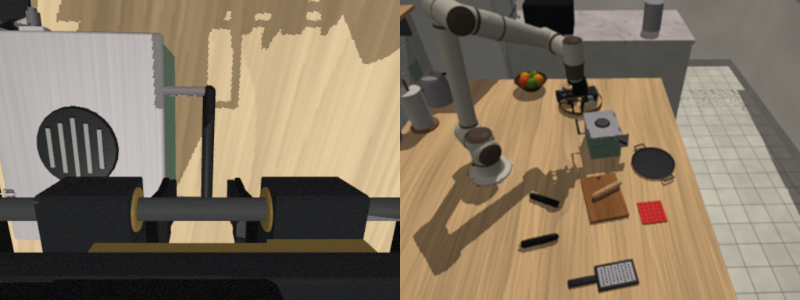

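```bash
python3 - <<'E'
from h import *
im,P,K,T=load("wrist1.npz"); x,y,z=P[...,0],P[...,1],P[...,2]
m=(z>.13)&(z<.17)&(x>.38)&(x<.47)&(im.max(-1)<80); 
q=P[m]; print(m.sum(),q.min(0),q.max(0),np.median(q,0))
l=cv2.fitLine(q[:,:2].astype(np.float32),cv2.DIST_HUBER,0,.001,.001).ravel(); print(l,np.degrees(np.arctan2(l[1],l[0])), 'x at y=.147',l[2]+(.147-l[3])*l[0]/l[1])
m=(z>.14)&(z<.158)&(x>.45)&(im.min(-1)>90)
# front edge: per-y min x
for yy in np.arange(.13,.28,.02):
    s=m&(abs(y-yy)<.004); 
    if s.sum(): print(round(yy,3),x[s].min().round(4),np.median(z[s]).round(4))
q=P[m];print(q[:,1].max())
E
```

```text
2028 [0.41793651 0.08807505 0.14767552] [0.44417157 0.19562014 0.15545089] [0.43220818 0.13752322 0.15262118]
[ 0.15921868 -0.98724335  0.43204045  0.13923354] -80.83845 x at y=.147 0.43078792
0.13 0.4758 0.1526
0.15 0.4728 0.1527
0.17 0.4693 0.1528
0.19 0.4711 0.1527
0.21 0.4841 0.1526
0.23 0.5966 0.1528
0.27 0.5908 0.1524
0.2810335441535629
```

Call:
move_arm([
  [[-0.04,0.09,-0.17,-0.02,-0.27,0,0.4],[0,0,0,0,0,-0.4,0.4],[0,0,0,0,0,-0.4,0.4],[0,0,0,0,0,-0.4,0.4],[0,0,0,0,0,-0.4,0.4],[0,0,0,0,0,0,0.4]],
])

```text
time_s: 4.1
tcp_pos: [0.4298, 0.1368, 0.1983]
ee_rot: [[-0.002, -0.99, -0.144], [-0.001, -0.144, 0.99], [-1.0, 0.002, -0.001]]
wrist_force: [-0.1, -0.2, 0.1]
gripper_width: 0.401
```

```bash
python3 look.py 2 wrist
```

```text
4.15 [0.4306 0.1374 0.1995] yaw -171.7 down [ 0.001  0.    -1.   ] [-0.1  0.2  0.7] 0.398
```

View pics/wrist2.png

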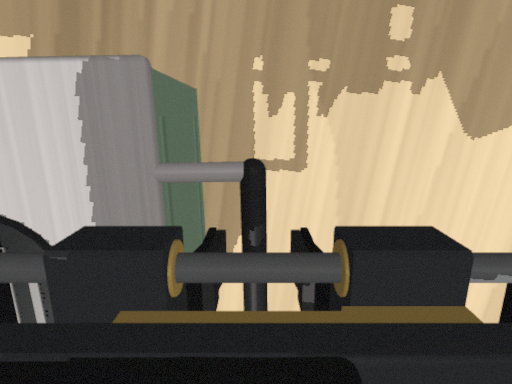

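Call:
move_arm([
  [[0,0,0,0,0,0,0],[0,0,0,0,0,0,0],[0,0,0,0,0,0,0],[0,0,0,0,0,0,0]],
])

```text
time_s: 4.65
tcp_pos: [0.4313, 0.1369, 0.2024]
ee_rot: [[0.005, -0.99, -0.143], [0.003, -0.143, 0.99], [-1.0, -0.005, 0.003]]
wrist_force: [-1.2, -0.4, -1.9]
gripper_width: 0.126
```

```bash
python3 look.py 3; cat > arc.py <<'E'
import numpy as np
# world shift from shut grasp point to lid angle th
yaw=np.radians(9); L=.2
def off(th): 
    a=L*(1-np.cos(th)); return np.array([a*np.cos(yaw),a*np.sin(yaw),L*np.sin(th)])
if __name__=="__main__":
    ths=np.arange(0,1.73,.1); o=np.array([off(t) for t in ths])
    for t,q,d in zip(ths,o,np.vstack([np.diff(o,axis=0)/.06,[0,0,0]])): print(round(t,2),q.round(4),d.round(2))
E
python3 arc.py
```

```text
4.65 [0.4313 0.1369 0.2024] yaw -171.79 down [ 0.005  0.003 -1.   ] [-1.2 -0.4 -1.9] 0.126
0.0 [0. 0. 0.] [0.02 0.   0.33]
0.1 [0.001  0.0002 0.02  ] [0.05 0.01 0.33]
0.2 [0.0039 0.0006 0.0397] [0.08 0.01 0.32]
0.3 [0.0088 0.0014 0.0591] [0.11 0.02 0.31]
0.4 [0.0156 0.0025 0.0779] [0.14 0.02 0.3 ]
0.5 [0.0242 0.0038 0.0959] [0.17 0.03 0.28]
0.6 [0.0345 0.0055 0.1129] [0.2  0.03 0.27]
0.7 [0.0465 0.0074 0.1288] [0.22 0.04 0.24]
0.8 [0.0599 0.0095 0.1435] [0.25 0.04 0.22]
0.9 [0.0747 0.0118 0.1567] [0.27 0.04 0.19]
1.0 [0.0908 0.0144 0.1683] [0.29 0.05 0.17]
1.1 [0.1079 0.0171 0.1782] [0.3  0.05 0.14]
1.2 [0.126  0.0199 0.1864] [0.31 0.05 0.11]
1.3 [0.1447 0.0229 0.1927] [0.32 0.05 0.07]
1.4 [0.164  0.026  0.1971] [0.33 0.05 0.04]
1.5 [0.1836 0.0291 0.1995] [0.33 0.05 0.01]
1.6 [0.2033 0.0322 0.1999] [ 0.33  0.05 -0.03]
1.7 [0.223  0.0353 0.1983] [0. 0. 0.]
```

Call:
move_arm([
  [[0,0,0,0.02,0,0.33,0],[0,0,0,0.05,0.01,0.33,0],[0,0,0,0.08,0.01,0.32,0],[0,0,0,0.11,0.02,0.31,0]],
])

```text
time_s: 5.15
tcp_pos: [0.4451, 0.1392, 0.2767]
ee_rot: [[-0.003, -0.99, -0.143], [0.001, -0.143, 0.99], [-1.0, 0.003, 0.001]]
wrist_force: [3.0, -0.1, -6.7]
gripper_width: 0.125
```

Call:
move_arm([
  [[0,0,0,0.15,0.02,0.3,0],[0,0,0,0.17,0.03,0.28,0],[0,0,0,0.2,0.03,0.27,0],[0,0,0,0.22,0.04,0.24,0],[0,0,0,0.25,0.04,0.22,0]],
])

```text
time_s: 5.78
tcp_pos: [0.4944, 0.1473, 0.3505]
ee_rot: [[-0.039, -0.989, -0.144], [-0.007, -0.143, 0.99], [-0.999, 0.039, -0.002]]
wrist_force: [-9.4, 2.5, 4.7]
gripper_width: 0.123
```

```bash
python3 look.py 4 side scene; python3 -c "
from station import r
s=r.sense();print(s['joints'],s['joint_velocities'],s['moment'])"
```

```text
5.875 [0.4956 0.1475 0.352 ] yaw -171.75 down [-0.035 -0.007 -0.999] [-8.6  0.2  5.5] 0.124
[ 34.18173806  10.08299252  -7.29128857  -0.83764846 -74.52988245
 -25.69305685] [ 0.38147807 -0.76302039 -2.5815573  -0.75183985  1.40509455 -0.37679997] [0.24164864 3.13320242 0.03039511]
```

View pics/all4.png

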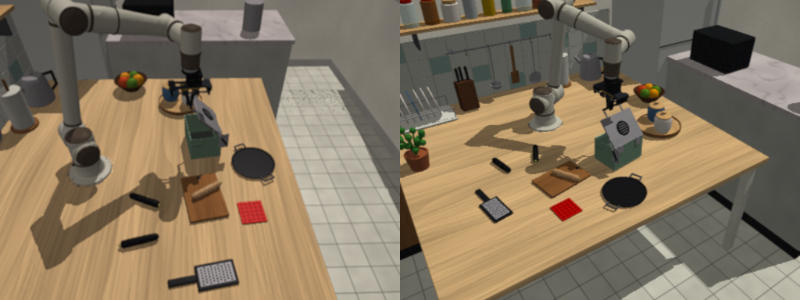

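Call:
move_arm([
  [[0,-0.08,0,0.22,0.03,0.24,0],[0,-0.08,0,0.24,0.04,0.2,0],[0,-0.08,0,0.26,0.04,0.17,0],[0,-0.08,0,0.27,0.04,0.14,0]],
])

```text
time_s: 6.38
tcp_pos: [0.552, 0.1571, 0.3928]
ee_rot: [[-0.006, -0.989, -0.145], [-0.01, -0.145, 0.989], [-1.0, 0.007, -0.009]]
wrist_force: [-3.1, 1.8, 0.4]
gripper_width: 0.126
```

```bash
python3 look.py 5; python3 -c "
from station import r
s=r.sense();print(s['joints'],s['joint_velocities'],s['moment'])"
```

```text
6.375 [0.552  0.1571 0.3928] yaw -171.66 down [-0.006 -0.01  -1.   ] [-3.1  1.8  0.4] 0.126
[ 32.182903    14.22614973   3.37324682   0.29849932 -79.71731534
 -23.89265343] [-4.15779651 10.4634986  21.64917825  2.11703795 -8.58882844  3.96782701] [0.44732508 1.17671837 0.04006138]
```

Call:
move_arm([
  [[0,0,0,0.31,0.05,0.06,0],[0,0,0,0.31,0.05,0.04,0],[0,0,0,0.31,0.05,0.02,0],[0,0,0,0.31,0.05,0,0],[0,0,0,0.31,0.05,0,0]],
])

```text
time_s: 7.0
tcp_pos: [0.6452, 0.1723, 0.4065]
ee_rot: [[-0.005, -0.989, -0.15], [-0.012, -0.149, 0.989], [-1.0, 0.007, -0.011]]
wrist_force: [-1.1, -0.3, -0.5]
gripper_width: 0.126
```

```bash
python3 look.py 6 side scene
```

```text
7.1 [0.6467 0.1725 0.4062] yaw -171.43 down [-0.003 -0.012 -1.   ] [ 2.3 -0.3  0.7] 0.124
```

View pics/all6.png

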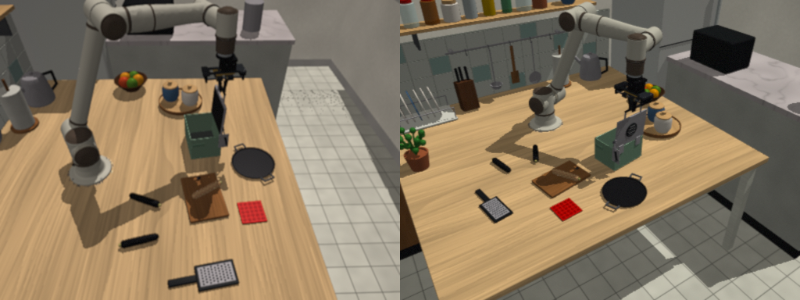

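Call:
move_arm([
  [[0,0,0,0.1,0.02,0,0.6],[0,0,0,0.1,0.02,0,0.6],[0,0,0,0.05,0,0,0.6],[0,0,0,0,0,0.3,0.6],[0,0,0,0,0,0.6,0.6],[0,0,0,0,0,0.3,0.6]],
])

```text
time_s: 7.85
tcp_pos: [0.6606, 0.1751, 0.4783]
ee_rot: [[-0.008, -0.989, -0.15], [-0.013, -0.15, 0.989], [-1.0, 0.01, -0.012]]
wrist_force: [-0.4, -0.0, -0.2]
gripper_width: 0.592
```

```bash
python3 look.py 7 side scene wrist
python3 - <<'E'
from h import *
for c in ("scene","side"):
    im,P,K,T=load(c+"7.npz"); x,y,z=P[...,0],P[...,1],P[...,2]
    m=(z>.16)&(z<.36)&(x>.55)&(x<.75)&(y>.05)&(y<.3)
    q=P[m]; print(c,len(q))
    for a in np.arange(.17,.36,.02):
        s=q[abs(q[:,2]-a)<.01]; 
        if len(s): print(round(a,2),len(s),np.median(s,0).round(4),s[:,1].min().round(3),s[:,1].max().round(3))
E
```

```text
8.0 [0.6607 0.1754 0.4766] yaw -171.4 down [-0.009 -0.013 -1.   ] [ 0.2 -0.5 -0.5] 0.594
scene 1169
0.17 123 [0.6429 0.1622 0.1695] 0.066 0.289
0.19 137 [0.6481 0.1641 0.1911] 0.059 0.287
0.21 135 [0.6522 0.1634 0.21  ] 0.068 0.285
0.23 139 [0.6553 0.1735 0.2295] 0.08 0.284
0.25 147 [0.6581 0.1751 0.2507] 0.082 0.284
0.27 144 [0.6606 0.1761 0.271 ] 0.081 0.289
0.29 143 [0.6615 0.1774 0.2901] 0.08 0.291
0.31 101 [0.6615 0.1781 0.3034] 0.082 0.285
0.33 21 [0.6623 0.2324 0.3287] 0.127 0.247
0.35 79 [0.6694 0.1796 0.348 ] 0.125 0.242
side 949
0.17 100 [0.6283 0.1533 0.1689] 0.066 0.272
0.19 104 [0.6329 0.1489 0.1907] 0.061 0.275
0.21 104 [0.636  0.1462 0.2092] 0.072 0.275
0.23 106 [0.6393 0.1541 0.2295] 0.076 0.276
0.25 105 [0.6426 0.1532 0.2506] 0.077 0.274
0.27 108 [0.6452 0.1596 0.27  ] 0.08 0.278
0.29 148 [0.6507 0.1637 0.2918] 0.079 0.287
0.31 83 [0.6562 0.1769 0.3021] 0.081 0.285
0.33 22 [0.6602 0.1683 0.3268] 0.123 0.242
0.35 69 [0.6636 0.1763 0.3476] 0.122 0.24
```

View pics/all7.png

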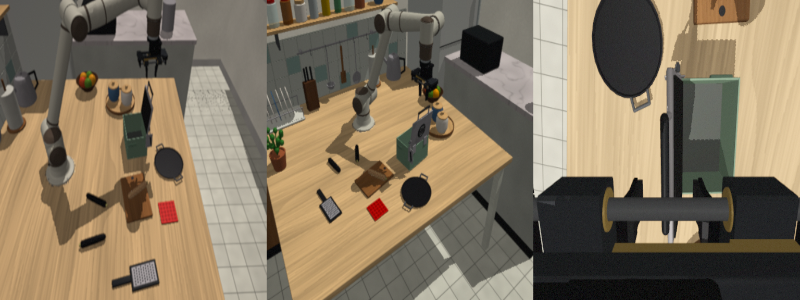

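Call:
move_arm([
  [[0,0,-0.83,-0.15,-0.56,0,1],[0,0,-0.83,-0.15,-0.56,0,1],[0,0,-0.83,-0.15,-0.56,0,1],[0,0,-0.83,-0.15,-0.56,-0.2,1],[0,0,-0.83,-0.15,-0.56,-0.3,1],[0,0,-0.83,-0.15,-0.56,-0.4,1],[0,0,-0.83,-0.15,-0.56,-0.4,1],[0,0,-0.83,-0.15,-0.56,-0.4,1],[0,0,-0.83,-0.15,-0.56,-0.4,1],[0,0,-0.83,-0.15,-0.56,-0.4,1]],
])

```text
time_s: 9.25
tcp_pos: [0.5614, -0.1669, 0.3085]
ee_rot: [[-0.032, -0.504, 0.863], [0.016, 0.863, 0.505], [-0.999, 0.03, -0.02]]
wrist_force: [0.0, 0.3, -0.1]
gripper_width: 1.001
```

```bash
python3 look.py 8 wrist side; python3 - <<'E'
from h import *
for c in ("wrist","side"):
    im,P,K,T=load(c+"8.npz"); x,y,z=P[...,0],P[...,1],P[...,2]
    m=(z>.028)&(z<.07)&(x>.45)&(x<.7)&(y>-.3)&(y<-.06)&(im[...,0]>70)
    q=P[m]; print('cob',m.sum(),q.mean(0),cv2.minAreaRect((q[:,:2]*1000).astype(np.float32)),np.percentile(q[:,2],[5,50,95,99]))
E
```

```text
9.35 [ 0.5595 -0.1681  0.3059] yaw 120.19 down [-0.04   0.017 -0.999] [-0.4 -0.2 -0.2] 0.998
cob 3285 [ 0.56304336 -0.16534995  0.04327991] ((566.9768676757812, -163.06825256347656), (157.52462768554688, 33.88561248779297), 32.22202682495117) [0.03566017 0.04428935 0.04782653 0.04873045]
cob 336 [ 0.56589826 -0.16895617  0.04096399] ((567.5543212890625, -164.59825134277344), (154.94784545898438, 32.82477569580078), 33.940589904785156) [0.0308341  0.0419281  0.04826903 0.04982199]
```

View pics/all8.png

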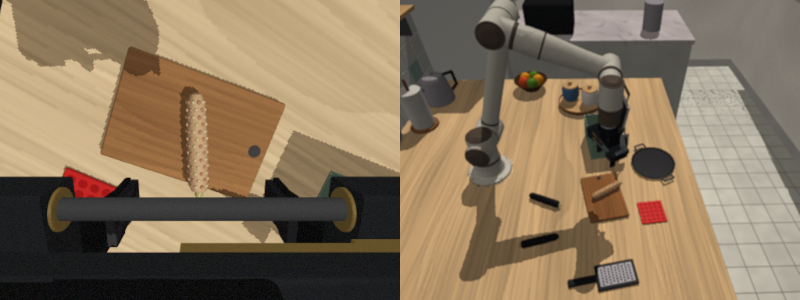

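Call:
move_arm([
  [[-0.12,-0.29,0.25,0.1,0.07,0,1],[0,0,0,0,0,-0.8,1],[0,0,0,0,0,-0.8,1],[0,0,0,0,0,-0.8,1],[0,0,0,0,0,-0.5,1],[0,0,0,0,0,-0.2,1]],
])

```text
time_s: 10.1
tcp_pos: [0.5644, -0.1613, 0.1155]
ee_rot: [[0.004, -0.54, 0.842], [-0.001, 0.842, 0.54], [-1.0, -0.003, 0.003]]
wrist_force: [-0.1, -0.4, 1.4]
gripper_width: 1.001
```

```bash
python3 look.py 9 wrist
```

```text
10.15 [ 0.564  -0.1613  0.1146] yaw 122.65 down [ 0.003 -0.001 -1.   ] [-0.3  0.7 -1.3] 1.004
```

View pics/wrist9.png

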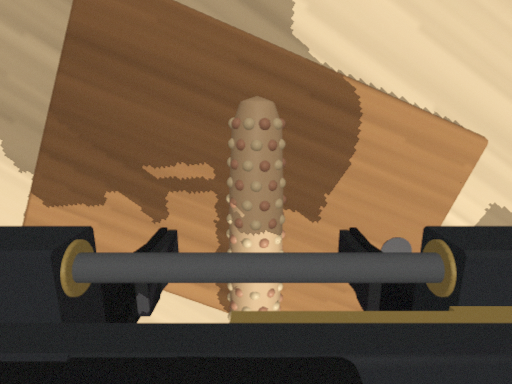

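Cob is centred between the fingers (column ~257). Go down the last 21 mm and close.

Call:
move_arm([
  [[0,0,0,0,0,-0.2,1],[0,0,0,0,0,-0.17,1],[0,0,0,0,0,0,0],[0,0,0,0,0,0,0],[0,0,0,0,0,0,0],[0,0,0,0,0,0,0]],
])

```text
time_s: 10.9
tcp_pos: [0.5667, -0.1611, 0.0952]
ee_rot: [[0.011, -0.541, 0.841], [-0.002, 0.841, 0.541], [-1.0, -0.007, 0.008]]
wrist_force: [-0.7, 0.2, -0.3]
gripper_width: 0.631
```

Call:
move_arm([
  [[0,0,0,0,0,0,0],[0,0,0,0,0,0,0],[0,0,0,0,0,0,0],[0,0,0,0,0,0,0]],
])

```text
time_s: 11.4
tcp_pos: [0.5668, -0.1612, 0.0956]
ee_rot: [[0.012, -0.541, 0.841], [-0.002, 0.841, 0.541], [-1.0, -0.008, 0.009]]
wrist_force: [0.3, 0.4, 0.1]
gripper_width: 0.368
```

Call:
move_arm([
  [[0,0,0,0,0,0.4,0],[0,0,0,0,0,0.6,0],[0,0,0,0,0,0.8,0],[0,0,0,0,0,0.8,0]],
])

```text
time_s: 11.9
tcp_pos: [0.563, -0.1607, 0.2496]
ee_rot: [[-0.003, -0.54, 0.842], [-0.0, 0.842, 0.54], [-1.0, 0.001, -0.002]]
wrist_force: [0.5, 0.5, -1.2]
gripper_width: 0.37
```

```bash
python3 look.py 10 wrist side
```

```text
12.0 [ 0.5659 -0.1613  0.255 ] yaw 122.74 down [ 0.011 -0.002 -1.   ] [ 1.2  0.6 -0.5] 0.369
```

View pics/all10.png

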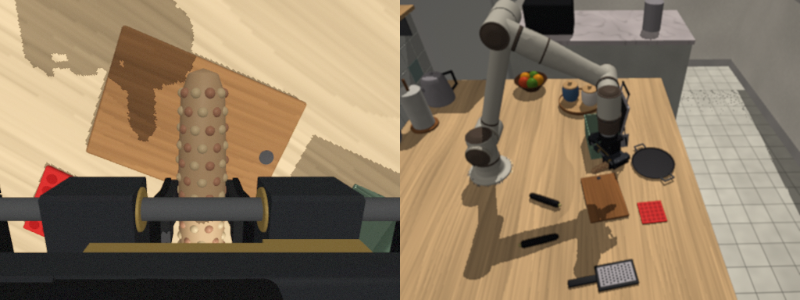

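Call:
move_arm([
  [[0,0,0.92,-0.18,0.5,0.1,0],[0,0,0.92,-0.18,0.6,0.1,0],[0,0,0.92,-0.18,0.6,0.1,0],[0,0,0.92,-0.13,0.6,0,0],[0,0,0.92,0,0.6,0,0],[0,0,0.92,0,0.6,0,0],[0,0,0.92,0,0.6,0,0],[0,0,0.92,0,0.6,0,0],[0,0,0.92,0,0.55,0,0]],
])

```text
time_s: 13.12
tcp_pos: [0.5196, 0.1608, 0.2671]
ee_rot: [[-0.003, -0.982, -0.187], [0.005, -0.187, 0.982], [-1.0, 0.002, 0.006]]
wrist_force: [0.7, -0.6, -0.5]
gripper_width: 0.367
```

```bash
python3 look.py 11 wrist side scene
```

```text
13.275 [0.5197 0.1608 0.2669] yaw -169.38 down [-0.003  0.005 -1.   ] [ 0.5 -0.6 -0.9] 0.365
```

View pics/all11.png

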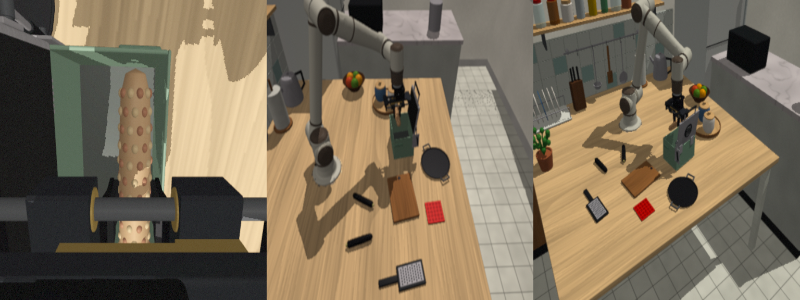

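```bash
python3 - <<'E'
from h import *
im,P,K,T=load("wrist11.npz"); x,y,z=P[...,0],P[...,1],P[...,2]
y0=np.radians(9); C=np.array([.5555,.165]); c,s=np.cos(y0),np.sin(y0)
cx=(x-C[0])*c+(y-C[1])*s; cy=-(x-C[0])*s+(y-C[1])*c
m=(abs(z-.139)<.006)&(im[...,1]>im[...,0]+8)
for r0 in np.arange(-.12,.12,.02):
    k=m&(abs(cy-r0)<.008)
    if k.sum()>3: print(round(r0,2),k.sum(),np.percentile(cx[k],[1,50,99]).round(3))
k=m&(abs(cx)<.05); print('cy of side rims',np.percentile(cy[k],[1,25,50,75,99]).round(3))
k=(z>.18)&(z<.24)&(im[...,0]>im[...,2]+15)&(abs(cx)<.09)&(abs(cy)<.12)
print('cob',np.percentile(cx[k],[1,50,99]),np.percentile(cy[k],[1,50,99]),np.percentile(z[k],[1,50,99]))
q=P[k];print(cv2.minAreaRect((q[:,:2]*1000).astype(np.float32)))
E
```

```text
-0.1 1771 [-0.076 -0.006  0.07 ]
-0.08 192 [-0.077 -0.075 -0.06 ]
-0.06 177 [-0.077 -0.075 -0.073]
-0.04 156 [-0.077 -0.075 -0.073]
-0.02 153 [-0.078 -0.075 -0.003]
0.0 142 [-0.078 -0.075  0.013]
0.02 81 [-0.078 -0.075 -0.044]
cy of side rims [-0.1   -0.099 -0.098 -0.097 -0.096]
cob [-0.05036744 -0.03433381 -0.01950223] [-0.0764172  -0.03472536  0.02784977] [0.20470121 0.21591099 0.21992484]
((541.9439086914062, 161.47406005859375), (136.28631591796875, 105.15186309814453), 46.371707916259766)
```

Call:
move_arm([
  [[0,0,-0.18,0.1,0,0,0],[0,0,0,0,0,-0.6,0],[0,0,0,0,0,-0.6,0],[0,0,0,0,0,-0.4,0],[0,0,0,0,0,-0.2,0],[0,0,0,0,0,0,0]],
])

```text
time_s: 14.02
tcp_pos: [0.5276, 0.1555, 0.1561]
ee_rot: [[-0.002, -0.99, -0.144], [0.005, -0.144, 0.99], [-1.0, 0.001, 0.005]]
wrist_force: [-0.3, 1.1, -0.6]
gripper_width: 0.368
```

```bash
python3 look.py 12 wrist side scene
```

```text
14.175 [0.5283 0.1564 0.1577] yaw -171.66 down [ 0.002  0.007 -1.   ] [ 0.   0.1 -0.3] 0.369
```

View pics/all12.png

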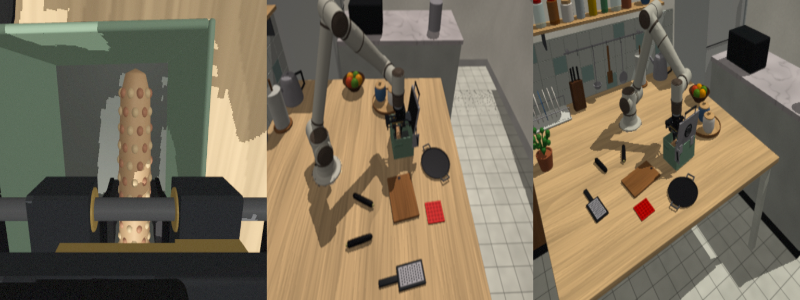

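Call:
move_arm([
  [[0,0,0,0,0,0,0.52],[0,0,0,0,0,0,0.52],[0,0,0,0,0,0,0.52],[0,0,0,0,0,0,0.52],[0,0,0,0,0,0.5,0.52],[0,0,0,0,0,0.9,0.52],[0,0,0,0,0,0.9,0.52]],
])

```text
time_s: 15.05
tcp_pos: [0.527, 0.156, 0.2972]
ee_rot: [[-0.004, -0.989, -0.145], [0.004, -0.145, 0.989], [-1.0, 0.003, 0.004]]
wrist_force: [1.5, -0.1, 1.0]
gripper_width: 0.521
```

```bash
python3 look.py 13 wrist side scene; python3 - <<'E'
from h import *
im,P,K,T=load("wrist13.npz"); x,y,z=P[...,0],P[...,1],P[...,2]
y0=np.radians(9); C=np.array([.5555,.165]); c,s=np.cos(y0),np.sin(y0)
cx=(x-C[0])*c+(y-C[1])*s; cy=-(x-C[0])*s+(y-C[1])*c
k=(z>.02)&(z<.12)&(im[...,0]>im[...,1]+15)&(abs(cx)<.07)&(abs(cy)<.095)
print('cob',k.sum(),np.percentile(cx[k],[1,50,99]),np.percentile(cy[k],[1,50,99]),np.percentile(z[k],[1,50,99]))
E
```

```text
15.2 [0.5284 0.1568 0.2995] yaw -171.63 down [ 0.004  0.008 -1.   ] [-0.5 -0.3 -0.6] 0.523
cob 3438 [-1.43144408e-02  3.88559334e-05  1.63164788e-02] [-0.08319904 -0.01531717  0.05893038] [0.02883877 0.0408095  0.04500029]
```

View pics/all13.png

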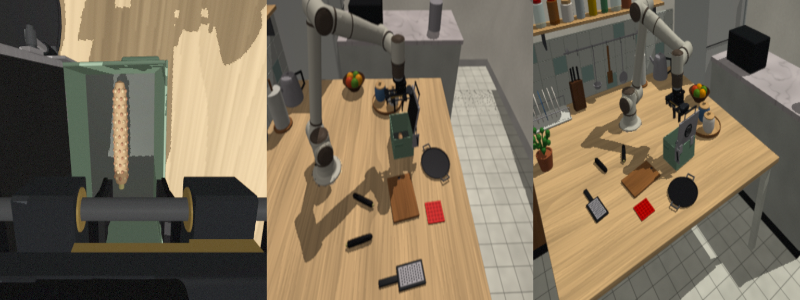

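Call:
move_arm([
  [[0,0,0,0,0,0.9,0.5],[0,0,0,0,0,0.9,0.5],[0,0,0,0,0,0.9,0.5],[0,0,0,0,0,0.2,0.5],[0,0,0,0.6,0.1,0,0.5],[0,0,0,0.6,0.1,0,0.5],[0,0,0,0.6,0.1,0,0.5],[0,0,0,0.4,0.06,0,0.5],[0,0,0,0,0,0,0.5]],
])

```text
time_s: 16.32
tcp_pos: [0.6607, 0.1791, 0.4616]
ee_rot: [[-0.024, -0.989, -0.146], [0.0, -0.146, 0.989], [-1.0, 0.023, 0.004]]
wrist_force: [0.3, 0.6, -0.8]
gripper_width: 0.498
```

```bash
python3 look.py 14 wrist side; python3 - <<'E'
from h import *
im,P,K,T=load("wrist14.npz"); x,y,z=P[...,0],P[...,1],P[...,2]
k=(z>.335)&(z<.365)&(im.max(-1)<90)&(x>.6)&(x<.72)&(y<.3)
q=P[k]; print(k.sum(),q.min(0),q.max(0),np.median(q,0)); 
l=cv2.fitLine(q[:,:2].astype(np.float32),cv2.DIST_HUBER,0,.001,.001).ravel(); print(l,np.degrees(np.arctan2(l[1],l[0])), 'x at y=.18',l[2]+(.18-l[3])*l[0]/l[1])
E
```

```text
16.425 [0.6593 0.1787 0.4635] yaw -171.56 down [-0.022  0.001 -1.   ] [ 0.3  0.4 -1. ] 0.5
2191 [0.64918116 0.12538098 0.33543785] [0.67749442 0.24259011 0.35197219] [0.66590858 0.1677705  0.34941139]
[ 0.16037804 -0.98705566  0.665203    0.17259224] -80.77116 x at y=.18 0.6639994
```

View pics/wrist14.png

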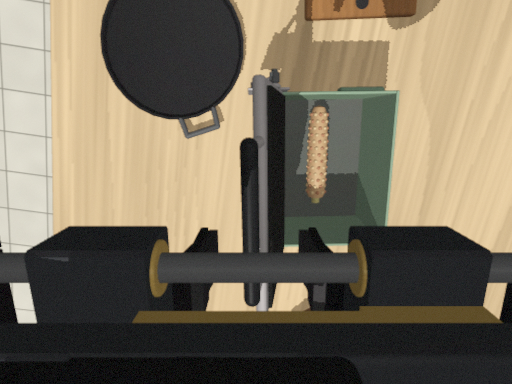

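Call:
move_arm([
  [[0,-0.15,0,0.08,0.03,-0.1,0.5],[0,0,0,0,0,-0.4,0.5],[0,0,0,0,0,-0.3,0.5],[0,0,0,0,0,-0.3,0.5],[0,0,0,0,0,0,0.5]],
])

```text
time_s: 17.05
tcp_pos: [0.66, 0.1805, 0.3978]
ee_rot: [[0.006, -0.989, -0.149], [0.003, -0.149, 0.989], [-1.0, -0.006, 0.002]]
wrist_force: [-0.4, 0.4, 0.3]
gripper_width: 0.501
```

```bash
python3 look.py 15 wrist
```

```text
17.1 [0.6604 0.1804 0.3994] yaw -171.42 down [ 0.008  0.003 -1.   ] [0.2 0.6 0.2] 0.499
```

View pics/wrist15.png

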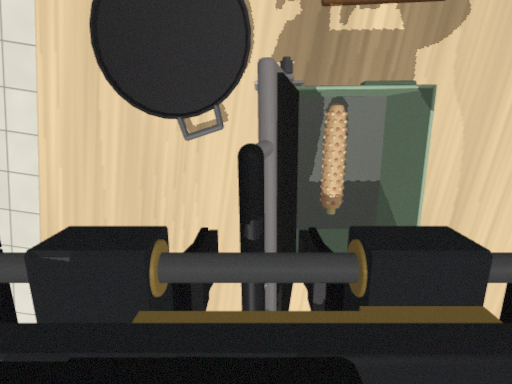

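Call:
move_arm([
  [[0,0,0,0.05,0,-0.05,0.3],[0,0,0,0,0,0,0],[0,0,0,0,0,0,0],[0,0,0,0,0,0,0],[0,0,0,0,0,0,0],[0,0,0,0,0,0,0]],
])

```text
time_s: 17.85
tcp_pos: [0.6626, 0.1804, 0.3994]
ee_rot: [[0.01, -0.989, -0.15], [0.005, -0.15, 0.989], [-1.0, -0.01, 0.003]]
wrist_force: [-1.1, 0.1, 0.2]
gripper_width: 0.127
```

```bash
cat > arc2.py <<'E'
import numpy as np
from station import r
import sys
yaw=np.radians(9); H=np.array([.6626,.1804,.3994])-np.array([.2*.173*np.cos(yaw),.2*.173*np.sin(yaw),.2*.985])
def pos(th): return H+.2*np.array([-np.cos(th)*np.cos(yaw),-np.cos(th)*np.sin(yaw),np.sin(th)])
def plan(n,step=.08):
    s=r.sense(); R=np.array(s["ee_rot"]); t=np.array(s["tcp_pos"])
    d=t-H; a=-(d[0]*np.cos(yaw)+d[1]*np.sin(yaw)); th=np.arctan2(d[2],a); print("theta",th.round(3),"radius",np.hypot(d[2],a).round(4),"down",R[:,0].round(3),"F",s["wrist_force"].round(1),"M",s["moment"].round(2), "yaw",np.degrees(np.arctan2(R[1,1],R[0,1])).round(2))
    p=t
    for i in range(n):
        th2=th-step*(i+1); q=pos(max(th2,-.01)); print(round(th2,2),q.round(4),((q-p)/.06).round(2)); p=q
if __name__=="__main__": plan(int(sys.argv[1]))
E
python3 arc2.py 6
```

```text
theta 1.745 radius 0.2001 down [ 0.01   0.005 -1.   ] F [-1.1  0.1  0.2] M [-0.04  0.37 -0.01] yaw -171.38
1.66 [0.647  0.1779 0.4015] [-0.26 -0.04  0.03]
1.58 [0.6312 0.1754 0.4024] [-0.26 -0.04  0.01]
1.5 [0.6154 0.1729 0.402 ] [-0.26 -0.04 -0.01]
1.42 [0.5997 0.1704 0.4003] [-0.26 -0.04 -0.03]
1.34 [0.5842 0.168  0.3973] [-0.26 -0.04 -0.05]
1.26 [0.5689 0.1656 0.3931] [-0.25 -0.04 -0.07]
```

Call:
move_arm([
  [[0,0,0,-0.26,-0.04,0.03,0],[0,0,0,-0.26,-0.04,0.01,0],[0,0,0,-0.26,-0.04,-0.01,0],[0,0,0,-0.26,-0.04,-0.03,0]],
])

```text
time_s: 18.35
tcp_pos: [0.6059, 0.1712, 0.4027]
ee_rot: [[0.033, -0.988, -0.149], [0.009, -0.149, 0.989], [-0.999, -0.034, 0.004]]
wrist_force: [2.8, -0.0, -0.2]
gripper_width: 0.122
```

```bash
python3 arc2.py 6
```

```text
theta 1.457 radius 0.2016 down [ 0.033  0.009 -0.999] F [ 2.8 -0.  -0.2] M [-0.04 -0.96  0.03] yaw -171.44
1.38 [0.5904 0.169  0.3987] [-0.26 -0.04 -0.07]
1.3 [0.575  0.1665 0.3949] [-0.26 -0.04 -0.06]
1.22 [0.56   0.1641 0.39  ] [-0.25 -0.04 -0.08]
1.14 [0.5454 0.1618 0.3839] [-0.24 -0.04 -0.1 ]
1.06 [0.5313 0.1596 0.3766] [-0.23 -0.04 -0.12]
0.98 [0.5179 0.1575 0.3682] [-0.22 -0.04 -0.14]
```

Call:
move_arm([
  [[0,0.06,0,-0.26,-0.04,-0.06,0],[0,0.06,0,-0.26,-0.04,-0.06,0],[0,0.06,0,-0.25,-0.04,-0.08,0],[0,0.06,0,-0.24,-0.04,-0.1,0]],
])

```text
time_s: 18.85
tcp_pos: [0.5484, 0.1614, 0.3891]
ee_rot: [[0.019, -0.989, -0.149], [0.014, -0.148, 0.989], [-1.0, -0.021, 0.011]]
wrist_force: [1.8, -0.1, 0.5]
gripper_width: 0.125
```

```bash
python3 arc2.py 6
```

```text
theta 1.161 radius 0.2035 down [ 0.019  0.014 -1.   ] F [ 1.8 -0.1  0.5] M [ 0.05 -0.52  0.05] yaw -171.46
1.08 [0.5354 0.1603 0.3789] [-0.22 -0.02 -0.17]
1.0 [0.5218 0.1581 0.3708] [-0.23 -0.04 -0.13]
0.92 [0.5089 0.1561 0.3616] [-0.22 -0.03 -0.15]
0.84 [0.4967 0.1541 0.3514] [-0.2  -0.03 -0.17]
0.76 [0.4853 0.1523 0.3403] [-0.19 -0.03 -0.19]
0.68 [0.4749 0.1507 0.3283] [-0.17 -0.03 -0.2 ]
```

Forces are small; continue along the arc.

Call:
move_arm([
  [[0,0.04,0,-0.23,-0.03,-0.15,0],[0,0.04,0,-0.23,-0.04,-0.14,0],[0,0.04,0,-0.22,-0.03,-0.15,0],[0,0.04,0,-0.2,-0.03,-0.17,0]],
])

```text
time_s: 19.35
tcp_pos: [0.4971, 0.1531, 0.356]
ee_rot: [[0.011, -0.989, -0.149], [0.018, -0.149, 0.989], [-1.0, -0.014, 0.016]]
wrist_force: [1.2, 0.4, -1.4]
gripper_width: 0.129
```

```bash
python3 arc2.py 6
```

```text
theta 0.857 radius 0.2033 down [ 0.011  0.018 -1.   ] F [ 1.2  0.4 -1.4] M [-0.04 -0.39  0.11] yaw -171.43
0.78 [0.4875 0.1527 0.3426] [-0.16 -0.01 -0.22]
0.7 [0.4769 0.151  0.3307] [-0.18 -0.03 -0.2 ]
0.62 [0.4673 0.1495 0.3181] [-0.16 -0.03 -0.21]
0.54 [0.4587 0.1481 0.3047] [-0.14 -0.02 -0.22]
0.46 [0.4511 0.1469 0.2906] [-0.13 -0.02 -0.23]
0.38 [0.4447 0.1459 0.276 ] [-0.11 -0.02 -0.24]
```

Call:
move_arm([
  [[0,0.04,0,-0.18,-0.02,-0.2,0],[0,0.04,0,-0.18,-0.03,-0.2,0],[0,0.04,0,-0.16,-0.02,-0.21,0],[0,0.04,0,-0.14,-0.02,-0.22,0]],
])

```text
time_s: 19.85
tcp_pos: [0.4573, 0.1467, 0.3065]
ee_rot: [[-0.005, -0.989, -0.15], [0.018, -0.15, 0.989], [-1.0, 0.002, 0.019]]
wrist_force: [0.4, -1.6, -2.0]
gripper_width: 0.127
```

```bash
python3 arc2.py 8
```

```text
theta 0.541 radius 0.2023 down [-0.005  0.018 -1.   ] F [ 0.4 -1.6 -2. ] M [-0.33 -0.4   0.02] yaw -171.4
0.46 [0.4515 0.147  0.2913] [-0.1   0.   -0.25]
0.38 [0.445  0.1459 0.2767] [-0.11 -0.02 -0.24]
0.3 [0.4397 0.1451 0.2616] [-0.09 -0.01 -0.25]
0.22 [0.4357 0.1445 0.2461] [-0.07 -0.01 -0.26]
0.14 [0.4328 0.144  0.2304] [-0.05 -0.01 -0.26]
0.06 [0.4312 0.1438 0.2145] [-0.03 -0.   -0.27]
-0.02 [0.4309 0.1437 0.2004] [-0.01 -0.   -0.23]
-0.1 [0.4309 0.1437 0.2004] [0. 0. 0.]
```

Call:
move_arm([
  [[0,0,0,-0.11,0,-0.25,0],[0,0,0,-0.11,-0.01,-0.24,0],[0,0,0,-0.09,-0.01,-0.25,0],[0,0,0,-0.07,-0.01,-0.25,0]],
])

```text
time_s: 20.35
tcp_pos: [0.4342, 0.1432, 0.2453]
ee_rot: [[-0.001, -0.989, -0.15], [0.017, -0.15, 0.989], [-1.0, -0.001, 0.017]]
wrist_force: [2.9, -1.1, -3.1]
gripper_width: 0.125
```

```bash
python3 arc2.py 4
```

```text
theta 0.215 radius 0.2015 down [-0.001  0.017 -1.   ] F [ 2.9 -1.1 -3.1] M [-0.29 -0.91  0.03] yaw -171.38
0.13 [0.4327 0.144  0.2293] [-0.02  0.01 -0.27]
0.05 [0.4312 0.1437 0.2133] [-0.02 -0.   -0.27]
-0.03 [0.4309 0.1437 0.2004] [-0.   -0.   -0.22]
-0.11 [0.4309 0.1437 0.2004] [0. 0. 0.]
```

Call:
move_arm([
  [[0,0,0,-0.03,0,-0.18,0],[0,0,0,-0.02,0,-0.18,0],[0,0,0,0,0,-0.16,0],[0,0,0,0,0,-0.1,0],[0,0,0,0,0,0,0]],
])

```text
time_s: 20.98
tcp_pos: [0.4307, 0.1428, 0.2081]
ee_rot: [[-0.003, -0.988, -0.151], [0.015, -0.151, 0.988], [-1.0, 0.001, 0.015]]
wrist_force: [0.1, -0.8, -3.0]
gripper_width: 0.125
```

```bash
python3 arc2.py 2; python3 look.py 20 side scene; cat > lidz.py <<'E'
from h import *
import sys
y0=np.radians(9); C=np.array([.5555,.165]); c,s=np.cos(y0),np.sin(y0)
for cam in ("scene","side"):
    for tag in ("0",sys.argv[1]):
        im,P,K,T=load(cam+tag+".npz"); x,y,z=P[...,0],P[...,1],P[...,2]
        cx=(x-C[0])*c+(y-C[1])*s; cy=-(x-C[0])*s+(y-C[1])*c
        m=(z>.135)&(z<.2)&(cx>-.08)&(cx<.06)&(abs(cy)<.09)&(im.min(-1)>60)
        A=np.c_[cx[m],np.ones(m.sum())]
        b=z[m]; 
        for _ in range(5):
            f=np.linalg.lstsq(A,b,rcond=None)[0]; k=abs(A@f-b)<.006; A,b=A[k],b[k]
        print(cam,tag,len(b),"slope(angle~)",(-f[0]).round(4),"z@centre",f[1].round(4))
E
python3 lidz.py 20
```

```text
theta 0.029 radius 0.2004 down [-0.003  0.015 -1.   ] F [ 0.1 -0.8 -3. ] M [-0.33  0.15  0.08] yaw -171.3
-0.05 [0.4309 0.1437 0.2004] [ 0.    0.01 -0.13]
-0.13 [0.4309 0.1437 0.2004] [0. 0. 0.]
21.075 [0.4307 0.1428 0.208 ] yaw -171.3 down [-0.003  0.015 -1.   ] [-3.6 -0.6  4.6] 0.129
scene 0 647 slope(angle~) -0.0078 z@centre 0.1535
scene 20 658 slope(angle~) -0.0029 z@centre 0.1533
side 0 916 slope(angle~) -0.0034 z@centre 0.1521
side 20 841 slope(angle~) -0.0065 z@centre 0.1523
```

View pics/all20.png

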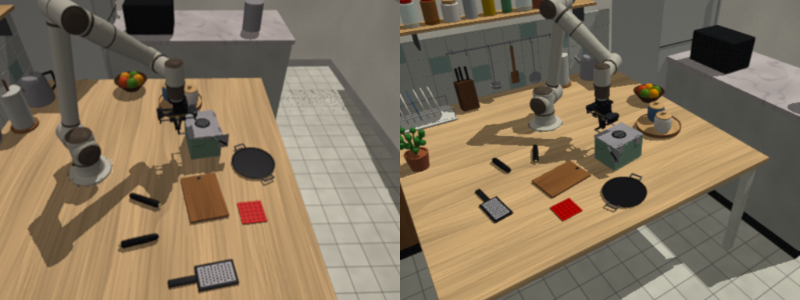

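Call:
move_arm([
  [[0,0,0,0,0,-0.06,0],[0,0,0,0,0,-0.06,0],[0,0,0,0,0,0,0]],
])

```text
time_s: 21.45
tcp_pos: [0.4306, 0.1429, 0.2084]
ee_rot: [[-0.002, -0.988, -0.154], [0.013, -0.154, 0.988], [-1.0, -0.0, 0.014]]
wrist_force: [1.4, -1.0, -5.2]
gripper_width: 0.124
```

```bash
python3 look.py 21 side scene; python3 lidz.py 21; python3 arc2.py 0
```

```text
21.55 [0.4307 0.1429 0.208 ] yaw -171.12 down [-0.003  0.013 -1.   ] [-4.   0.3  5.8] 0.126
scene 0 647 slope(angle~) -0.0078 z@centre 0.1535
scene 21 635 slope(angle~) -0.006 z@centre 0.1534
side 0 916 slope(angle~) -0.0034 z@centre 0.1521
side 21 845 slope(angle~) -0.0005 z@centre 0.1521
theta 0.028 radius 0.2004 down [-0.003  0.013 -1.   ] F [-4.   0.3  5.8] M [-0.09  1.26  0.04] yaw -171.12
```

Call:
move_arm([
  [[0,0,0,0,0,0,0.4],[0,0,0,0,0,0,0.4],[0,0,0,0,0,0,0.4],[0,0,0,0,0,0,0.4],[0,0,0,0,0,0,0.4]],
])

```text
time_s: 22.18
tcp_pos: [0.4323, 0.144, 0.2073]
ee_rot: [[0.0, -0.988, -0.154], [0.014, -0.154, 0.988], [-1.0, -0.003, 0.014]]
wrist_force: [-0.2, 0.5, -0.5]
gripper_width: 0.396
```

```bash
python3 look.py 22 wrist
```

```text
22.225 [0.4323 0.144  0.2073] yaw -171.12 down [ 0.     0.015 -1.   ] [ 0.5 -0.7 -0.6] 0.402
```

View pics/wrist22.png

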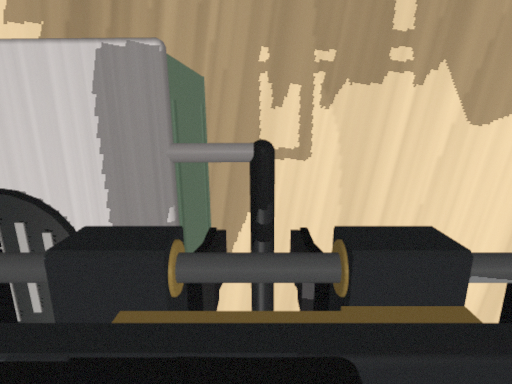

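The bar (column ~262) is free between the fingers; lift straight out.

Call:
move_arm([
  [[0,0,0,0,0,0.2,0.4],[0,0,0,0,0,0.3,0.4],[0,0,0,0,0,0.5,0.4],[0,0,0,0,0,0.6,0.4],[0,0,0,-0.3,0,0.6,0.4],[0,0,0,-0.3,0,0.3,0.4],[0,0,0,0,0,0,0.4]],
])

```text
time_s: 23.1
tcp_pos: [0.3954, 0.1433, 0.3674]
ee_rot: [[0.006, -0.988, -0.154], [0.017, -0.154, 0.988], [-1.0, -0.008, 0.016]]
wrist_force: [0.0, 1.7, -0.3]
gripper_width: 0.4
```

```bash
python3 look.py 23 side scene; python3 lidz.py 23; python3 - <<'E'
from h import *
for cam in ("scene","side"):
    a,_,_,_=load(cam+"0.npz"); b,P,_,_=load(cam+"23.npz")
    from collections import OrderedDict
    print(cam, {n:int((np.abs(a[v0:v1,u0:u1].astype(int)-b[v0:v1,u0:u1]).max(-1)>40).sum()) for n,(u0,u1,v0,v1) in ({"budare":(255,320,222,272),"trivet":(190,236,250,284),"grater":(92,148,238,286)} if cam=="scene" else {"budare":(292,356,182,236),"trivet":(302,344,254,290),"grater":(212,308,330,374)}).items()})
E
```

```text
23.2 [0.3956 0.1432 0.3653] yaw -171.16 down [ 0.002  0.015 -1.   ] [ 0.1 -0.4 -0.4] 0.404
scene 0 647 slope(angle~) -0.0078 z@centre 0.1535
scene 23 649 slope(angle~) -0.0052 z@centre 0.1533
side 0 916 slope(angle~) -0.0034 z@centre 0.1521
side 23 921 slope(angle~) -0.0001 z@centre 0.1519
scene {'budare': 0, 'trivet': 0, 'grater': 0}
side {'budare': 0, 'trivet': 0, 'grater': 0}
```

View pics/all23.png

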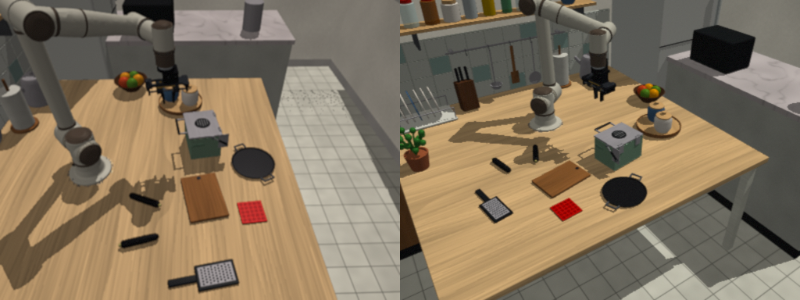

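Lid shut, arm clear, bystanders unchanged. Handing in.

```bash
python3 -c "
from station import r
print(r.finish_job())"
```

```text
the job is handed in; nothing more can be done
None
```

The cob is in the caddy, the lid is shut, and I handed the job in at about 23 s; `finish_job()` gave no verdict.

- **Opening:** I gripped the handle and led the lid up its arc. After I let go it stayed at its stop.
- **Cob:** I moved the brown cob from the board into the caddy. With the lid still open, the wrist camera showed it lying on the floor inside the walls, with its top about 45 mm above the counter. The two black look-alikes were not touched.
- **Closing:** I gripped the handle again and led the lid all the way down at about 0.6 rad/s. I pressed it until it would go no further, then let go and backed off.

**Last checks:**
- **Lid:** It has the same height and slope as at the start, to within about 0.003 rad and 0.3 mm.
- **Bystanders:** The budare, trivet and grater show no change between the first and last pictures. I checked the jars only by eye; they look unmoved.
- **Arm:** It hangs free about 0.15 m above the caddy, with only sensor noise on the wrist force.
- **Not re-checked:** I could not see the cob again once the lid was shut.

The one disagreement was the tool's height, which read about 8 mm above plan when shut. That fits the bar having slipped a few mm in the pads, and the lid measurement shows it fully shut. While opening, the handle also pushed back with about 10 N and tilted the tool by about 2 degrees, which I corrected as I went.

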